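Pack the fixture's recess flush

TASK

Pack the recess of the wooden fixture flush with its two shoulders. Pick the two of the three aluminium packers whose thicknesses together just fill the recess's depth, and lay them flat in it, one on top of the other, centred and square with their long side running from shoulder to shoulder. Leave the packer that is not needed where it lies.

Things in the scene. Friction and masses are not known exactly. Their poses are not given: they have to be found in the camera images.
- recess (a point): Centre of the recess floor in the wooden fixture, which is fixed to the worktop. Fixture: plywood base 90 mm (x) by 200 mm (y), 18 mm thick, whose upper face is the recess floor (18 mm above the worktop); at each end of it, along y, a dark hardwood shoulder 90 x 45 mm rises 40 mm above the floor. The recess between the shoulders is 110 mm wide along y, 40 mm deep, and open above and at both x sides. x, y are the fixture's own axes, z is up.
- packer_a_mid (a point): Centre (half-way up) of a plain milled aluminium packer, a loose flat plate 50 mm (its x) by 80 mm (its y) and 12 mm thick (its z), with two small dark dimples on top; it starts lying flat on the worktop. The three packers have the same outline and differ only in thickness.
- packer_b_mid (a point): Centre (half-way up) of a plain milled aluminium packer, a loose flat plate 50 mm (its x) by 80 mm (its y) and 18 mm thick (its z), with two small dark dimples on top; it starts lying flat on the worktop. The three packers have the same outline and differ only in thickness.
- packer_c_mid (a point): Centre (half-way up) of a plain milled aluminium packer, a loose flat plate 50 mm (its x) by 80 mm (its y) and 28 mm thick (its z), with two small dark dimples on top; it starts lying flat on the worktop. The three packers have the same outline and differ only in thickness.

How it is judged:
By the outcome, as a careful person would: the job done as asked, in the order asked, and still so for the second after the job is handed in, with the robot touching nothing.
It also fails if it takes over 56 s, if anything falls off the work surface, if the arm or the gripper's body presses on something with over 40 N, if the wrist force passes 120 N, or if a joint passes its speed limit or range.

ROBOT

A 6-joint arm with a two-finger parallel gripper is mounted at the origin on a cart in front of the work surface, level with it; the furniture and walls round the work are solid. World frame = base frame: x ahead of the robot, y to its left, z up, the work surface at z = 0. Lengths are in m, angles in degrees, forces in N, time in s.
With the tool pointing down it reaches from about 0.35 to 0.775 m from the base axis. Payload 5.5 kg.
Tool frame: the origin (TCP) lies midway between the tips of the shut fingers; the grasp point (between the pads) lies 19 mm behind it; y points along the fingers, x is the direction in which the jaws open and shut, and the axes are right-handed (so a half turn about y gives the same grasp; the last joint's range is limited). The gripper opens to 85 mm and grips with 20 to 120 N. Pads are 22 mm wide; open, the fingers measure 114 mm over their backs; the gripper's body (76 mm by 85 mm) begins 54 mm behind the grasp point. The pads swing forward as they close: fully open they stand 13 mm farther back than shut.
Start: joints at [-79.847, 17.945, 2.641, 74.691, 0, 82.002], TCP at [0.179, -0.546, 0.231] pointing down, gripper open.
Joint ranges: [-158.12, 158.12], [-49.38, 96.58], [-58.88, 72.47], [-126.05, 133.96], [-84.25, 85.87], [-180, 180]. Speed limits (degrees/s): [147.25, 147.25, 180, 180, 180, 180].

INTERFACE

Orientations are given as a 3x3 rotation matrix whose columns are the frame's x, y, z axes.
In Python, from station import sense, read_camera, camera_info, job_done gives the robot as it stands. The module is installed in compiled form; this text tells all that it offers.
- The arm moves only by the tool send_rows, never from a script. Its argument "series" is a list of rows, each a list of 7 numbers: the shift along the tool's x, y, z in m, then the turn, a rotation vector about the tool's x, y, z in degrees, then the opening in per cent of the stroke, from 0 (shut) to 100 (fully open). A call has 1 to 5 rows; each row shifts and turns the commanded pose from where the row before left it, along the tool's axes as they then stand; what a row does not reach is not made up. A row lasts 1/12 s, in which the tool goes at most 41.7 mm and 7.16 degrees, less where a joint would pass 70% of its speed; a pose out of reach is approached as far as the arm can. A call is refused whole if a number of a shift passes 0.0417 or a number of a turn 7.16, either way. A call with a gripper value outside its range is refused whole. The fingers move at their own pace and stop on an object; "newtons" is the grip in N (left out, the last holds). Time passes only in rows, so rows that do not move let the fingers close. It gives the time, the measured TCP pose, the force and the opening at its end, in the units of the state.
- sense(): the state, without advancing time (a new reading comes with each control period).
- read_camera(name): name is "side" or "top" or "wrist"; returns (picture, depth): 400x640x3 uint8, blue, green, red; 400x640 float32, m along the optical axis (not along the pixel's ray), 0 where there is no reading.
- camera_info(name): a dict with "fovy" (degrees; the focal length in pixels is half the picture's height over the tangent of half this angle, whatever the lens; pixels are square), "cx", "cy" (the principal point, pixels), "camera_from_world" (4x4, takes a point from world to camera coordinates); the wrist camera has in their place "T_tool_cam" (4x4, takes a point from camera to tool coordinates, whose origin is the TCP and whose axes are the tool frame's). Camera axes: x right, y up, looking along -z (the intrinsics and any distortion apply to the point x, -y, -z); pixel columns grow to the right and rows downward; lengths in m; the calibration is good to about 2 mm. A picture is of the moment at which its call begins: read the wrist's pose just before it. camera_info takes no time and is no camera call.
- job_done(): hands the job in, once; it reports no verdict.
The state is a dict: "clock": time; "q": joint angles; "qd": joint speeds; "joint_efforts": joint torques, N m; "tool_pos": TCP position; "eef_rot": TCP orientation; "ft_force": force on the tool from outside, world axes, zero at the start; "ft_torque": the same for the moment, N m; "grip_width": opening from 0.0 (shut) to 1.0 (fully open).
Only numpy, scipy, OpenCV 4.12 (cv2) and the standard library are available. Lean on these libraries where they do the work, as an engineer would, in place of code of your own. Each camera call takes 0.05 s, during which the arm holds its last target.

## Working session

There is one attempt and no reset: what is moved stays moved. The work goes in short steps, Python scripts to look and compute and a tool call to move; the robot and the scene stay as the last step left them, time stands still between calls to the robot, and variables do not carry over. Pictures are saved under pics/ and viewed, and the job is handed in when it is done.

Besides the shell and the picture viewer there is one more tool, called after ">>>" as name(argument=value, ...) on one line, values as JSON. send_rows: Moves the arm, as the interface text tells. Its arguments: {"type":"object","properties":{"series":{"type":"array"},"newtons":{"type":"number"}},"required":["series"]}

```bash
mkdir -p pics; python3 - <<'E'
from station import *
import cv2,numpy as np
np.set_printoptions(precision=4,suppress=True)
s=sense();print(s)
for n in("side","top","wrist"):
    p,d=read_camera(n);cv2.imwrite(f"pics/{n}0.png",p);np.save(f"pics/{n}0.npy",d);print(n,camera_info(n))
E
```

```text
{'clock': 0.0, 'q': array([-79.8466,  17.9917,   2.5768,  74.6912,   0.0016,  82.0002]), 'qd': array([-0.0164,  0.0608, -0.0547,  0.0105, -0.1146,  0.0557]), 'joint_efforts': array([ -0.    , -48.0629,  29.8532,   0.0194,  -0.0001,  -0.    ]), 'tool_pos': array([ 0.179 , -0.5459,  0.2304]), 'eef_rot': array([[ 0.3116, -0.0003,  0.9502],
       [-0.9502,  0.0018,  0.3116],
       [-0.0018, -1.    ,  0.0003]]), 'ft_force': array([-0.7417, -0.4851, -0.3857]), 'ft_torque': array([-0.0066,  0.0131, -0.0026]), 'grip_width': 1.0019876690219915}
side {'fovy': 52.906546364905445, 'cx': 321.02147659328847, 'cy': 199.1186082234525, 'camera_from_world': array([[-0.9532, -0.3015, -0.0201,  0.5109],
       [ 0.1412, -0.5031,  0.8526, -0.008 ],
       [-0.2672,  0.8099,  0.5221, -0.9301],
       [ 0.    ,  0.    ,  0.    ,  1.    ]])}
top {'fovy': 48.23101628938094, 'cx': 322.6321152485302, 'cy': 200.6084678732262, 'camera_from_world': array([[ 0.0431, -0.9991,  0.0034,  0.174 ],
       [ 0.9751,  0.0428,  0.2174, -0.4875],
       [-0.2174, -0.0061,  0.9761, -0.8088],
       [ 0.    ,  0.    ,  0.    ,  1.    ]])}
wrist {'fovy': 67.90229121771091, 'cx': 314.3724027446653, 'cy': 198.34986199408337, 'T_tool_cam': array([[ 1.    ,  0.0021, -0.0003, -0.0003],
       [-0.0009,  0.2992, -0.9542, -0.1431],
       [-0.0019,  0.9542,  0.2992,  0.0761],
       [ 0.    ,  0.    ,  0.    ,  1.    ]])}
```

View pictures.

View pics/top0.png

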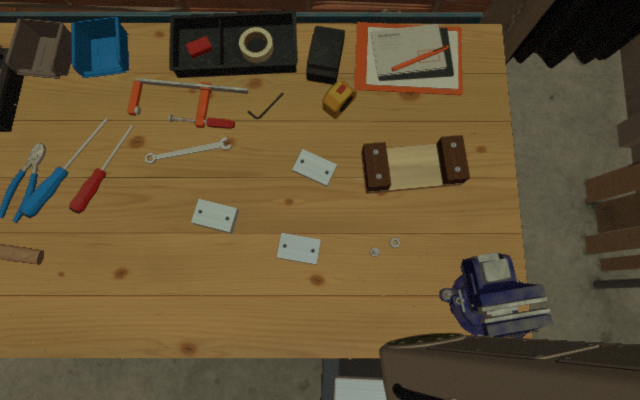

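View pics/side0.png

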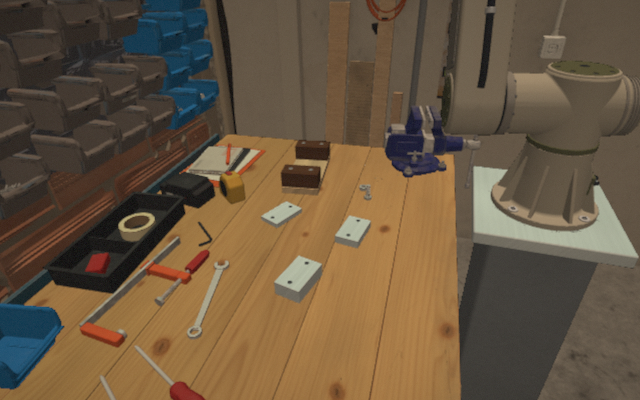

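View pics/wrist0.png

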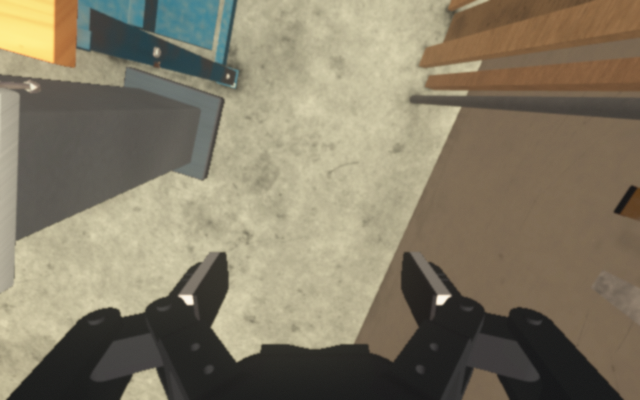

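```bash
cat > h.py <<'E'
from station import *
import cv2,numpy as np
np.set_printoptions(precision=4,suppress=True)
def K(n):
    c=camera_info(n);return 200/np.tan(np.radians(c["fovy"]/2)),c["cx"],c["cy"]
def T(n,s=None):
    c=camera_info(n)
    if n!="wrist": return np.linalg.inv(c["camera_from_world"])
    M=np.eye(4);M[:3,:3]=s["eef_rot"];M[:3,3]=s["tool_pos"];return M@c["T_tool_cam"]
def pts(n,uv,d,s=None):
    f,cx,cy=K(n);uv=np.atleast_2d(uv).astype(float);d=np.asarray(d)
    P=np.c_[(uv[:,0]-cx)/f*d,-(uv[:,1]-cy)/f*d,-d,np.ones(len(uv))]
    return (P@T(n,s).T)[:,:3]
def onplane(n,uv,z,s=None):
    a=pts(n,uv,np.ones(len(np.atleast_2d(uv))),s);o=T(n,s)[:3,3]
    r=a-o;return o+r*((z-o[2])/r[:,2])[:,None]
def proj(n,P,s=None):
    f,cx,cy=K(n);p=np.c_[P,np.ones(len(P))]@np.linalg.inv(T(n,s)).T
    return np.c_[cx+f*p[:,0]/-p[:,2],cy-f*p[:,1]/-p[:,2]]
E
python3 - <<'E'
from h import *
p=cv2.imread("pics/top0.png");d=np.load("pics/top0.npy")
v,u=np.mgrid[0:400,0:640];W=pts("top",np.c_[u.ravel(),v.ravel()],d.ravel()).reshape(400,640,3)
for (cu,cv) in[(314,167),(214,216),(299,249),(412,165),(375,180),(453,160),(255,200)]:
    print(cu,cv,W[cv-3:cv+4,cu-3:cu+4].reshape(-1,3).mean(0))
hsv=cv2.cvtColor(p,cv2.COLOR_BGR2HSV)
for (cu,cv) in[(314,167),(214,216),(299,249)]:
    print(hsv[cv,cu],hsv[cv+30,cu])
    sub=(hsv[...,1]<60)&(hsv[...,2]>110);m=np.zeros((400,640),np.uint8);m[cv-30:cv+30,cu-35:cu+35]=sub[cv-30:cv+30,cu-35:cu+35]
    m=cv2.morphologyEx(m,cv2.MORPH_CLOSE,np.ones((5,5)))
    w=W[m>0];zt=W[cv-3:cv+4,cu-3:cu+4,2].mean()
    yy,xx=np.nonzero(m); Q=onplane("top",np.c_[xx,yy],zt)
    r=cv2.minAreaRect((Q[:,:2]*1000).astype(np.float32));print(len(w),zt,r)
c=cv2.resize(p[100:280,180:480],None,fx=2.6,fy=2.6,interpolation=cv2.INTER_CUBIC);cv2.imwrite("pics/c0.png",c)
E
```

```text
314 167 [0.5588 0.2161 0.0116]
214 216 [0.4417 0.4035 0.0447]
299 249 [0.3881 0.2374 0.0174]
412 165 [0.5647 0.0189 0.0351]
375 180 [0.5239 0.0953 0.0577]
453 160 [ 0.5713 -0.057   0.0576]
255 200 [ 0.4869  0.3343 -0.0015]
[ 54  24 149] [ 18 142 131]
892 0.011636595757527965 ((559.5322265625, 215.38491821289062), (79.21275329589844, 49.39833450317383), 67.52897644042969)
[ 54  23 152] [ 19 143 134]
995 0.044722455921889066 ((443.97674560546875, 404.7049255371094), (78.05008697509766, 48.082923889160156), 78.32975006103516)
[ 60  21 147] [ 19 144 136]
1020 0.01735903253096874 ((390.0386047363281, 238.7227783203125), (79.71881866455078, 49.38859176635742), 82.44056701660156)
```

View pics/c0.png

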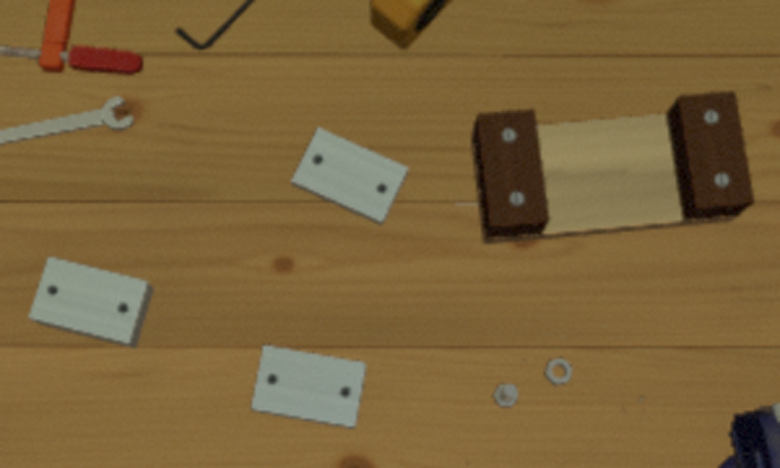

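```bash
python3 - <<'E'
from h import *
d=np.load("pics/top0.npy")
S=np.array([(508,135),(517,198),(711,117),(721,180)])/2.6+[180,100]-.3
Q=onplane("top",S,.058);print(Q,Q.mean(0));e=Q[0]+Q[1]-Q[2]-Q[3];print("yaxis ang",np.degrees(np.arctan2(e[1],e[0])))
v,u=np.mgrid[0:400,0:640];W=pts("top",np.c_[u.ravel(),v.ravel()],d.ravel()).reshape(400,640,3)
for (cu,cv) in[(314,167),(214,216),(299,249),(412,165),(412,150),(400,180)]:
    q=W[cv-6:cv+7,cu-6:cu+7,2];print(np.median(q),q.min(),q.max())
# vise
q=W[250:345,430:560].reshape(-1,3);q=q[(q[:,2]>.02)&(q[:,2]<.3)];print(q.min(0),q.max(0))
print(np.sort(W[100:260,120:480,2].ravel())[-5:])
for z,px in((.028,(214,216)),):
    p=cv2.imread("pics/top0.png");hsv=cv2.cvtColor(p,cv2.COLOR_BGR2HSV)
    for vt in(110,135):
        m=np.zeros((400,640),np.uint8);m[186:246,180:250]=((hsv[...,1]<60)&(hsv[...,2]>vt))[186:246,180:250]
        m=cv2.morphologyEx(m,cv2.MORPH_CLOSE,np.ones((5,5)));yy,xx=np.nonzero(m);Q=onplane("top",np.c_[xx,yy],z)
        print(vt,cv2.minAreaRect((Q[:,:2]*1000).astype(np.float32)))
Q=onplane("top",np.array([(53,290),(123,308)])/2.6+[180,100]-.3,.028);print(Q.mean(0),np.degrees(np.arctan2(*(Q[0]-Q[1])[1::-1])))
Q=onplane("top",np.array([(318,159.5),(382,188)])/2.6+[180,100]-.3,.012);print(Q.mean(0),np.degrees(np.arctan2(*(Q[0]-Q[1])[1::-1])))
E
```

```text
[[ 0.5816  0.0961  0.058 ]
 [ 0.5324  0.0885  0.058 ]
 [ 0.6028 -0.0578  0.058 ]
 [ 0.5532 -0.0643  0.058 ]] [0.5675 0.0156 0.058 ]
yaxis ang 97.79194826570554
0.011490434734273802 0.007653072591863985 0.01463324251301601
0.027239024356265684 0.02225346536399997 0.8949034407530918
0.017332778673822546 0.014046112410179723 0.8949034407530918
0.017483067531855023 0.013491030531878834 0.8949034407530918
0.017100846664250047 -0.004824243176529408 0.8949034407530918
0.01745586715304659 0.014126978445514471 0.8949034407530918
[ 0.2427 -0.1858  0.02  ] [0.3934 0.0463 0.2994]
[0.8949 0.8949 0.8949 0.8949 0.8949]
110 ((446.9654235839844, 408.932373046875), (79.58527374267578, 49.0286750793457), 78.32975006103516)
135 ((447.26397705078125, 409.07989501953125), (78.09457397460938, 48.503517150878906), 78.32982635498047)
[0.4472 0.409  0.028 ] 78.0271759904684
[0.5598 0.2156 0.012 ] 67.66376225189353
```

```bash
cat >> h.py <<'E'
from scipy.spatial.transform import Rotation as Ro
def Rd(yaw):
    a=np.radians(yaw);x=np.array([np.cos(a),np.sin(a),0]);y=np.array([0,0,-1.]);return np.c_[x,y,np.cross(x,y)]
def plan(way,opn=100,p=None,R=None,v=.040):
    s=sense();p=s["tool_pos"] if p is None else p;R=s["eef_rot"] if R is None else R
    print("q",s["q"],"pos",s["tool_pos"],"t",round(s["clock"],2),"F",s["ft_force"],"w",round(s["grip_width"],3))
    for (t,yaw) in way:
        t=np.array(t,float);Rt=Rd(yaw);rv=Ro.from_matrix(R.T@Rt).as_rotvec(degrees=True)
        n=int(max(1,np.ceil(np.abs(t-p).max()/v*1.0),np.ceil(np.linalg.norm(t-p)/v),np.ceil(np.linalg.norm(rv)/7.1)))
        print("n",n,"to",t,yaw)
        for i in range(n):
            d=R.T@((t-p)/(n-i)); r=Ro.from_matrix(R.T@Rt).as_rotvec(degrees=True)/(n-i)
            print([float(x) for x in np.r_[np.round(d,4),np.round(r,2),opn]])
            p=p+R@np.round(d,4);R=R@Ro.from_rotvec(np.round(r,2),degrees=True).as_matrix()
E
python3 -c "
from h import *
plan([((.42,-.38,.30),-45),((.58,-0.02,.28),-12)])"
```

```text
q [-79.8455  17.9834   2.5918  74.6895  -0.0012  82.0006] pos [ 0.1791 -0.546   0.2306] t 0.15 F [ 0.1654 -0.0072 -0.0219] w 0.999
n 8 to [ 0.42 -0.38  0.3 ] -45
[-0.0103, -0.0087, 0.0351, -0.0, -3.36, -0.01, 100.0]
[-0.0083, -0.0087, 0.0356, -0.0, -3.36, -0.01, 100.0]
[-0.0062, -0.0086, 0.0361, -0.0, -3.35, -0.01, 100.0]
[-0.004, -0.0087, 0.0363, -0.01, -3.36, -0.01, 100.0]
[-0.0019, -0.0086, 0.0365, -0.0, -3.35, -0.01, 100.0]
[0.0002, -0.0087, 0.0366, -0.01, -3.36, -0.01, 100.0]
[0.0024, -0.0087, 0.0365, -0.0, -3.35, -0.01, 100.0]
[0.0045, -0.0086, 0.0363, -0.01, -3.36, -0.0, 100.0]
n 10 to [ 0.58 -0.02  0.28] -12
[-0.0141, 0.002, 0.0368, 0.0, -3.3, -0.0, 100.0]
[-0.012, 0.002, 0.0375, 0.0, -3.3, -0.0, 100.0]
[-0.0098, 0.002, 0.0382, 0.0, -3.3, -0.0, 100.0]
[-0.0076, 0.002, 0.0387, 0.0, -3.3, -0.0, 100.0]
[-0.0054, 0.002, 0.039, 0.0, -3.3, -0.0, 100.0]
[-0.0031, 0.002, 0.0393, 0.0, -3.3, -0.0, 100.0]
[-0.0009, 0.002, 0.0394, 0.0, -3.3, -0.0, 100.0]
[0.0014, 0.002, 0.0394, -0.0, -3.3, -0.0, 100.0]
[0.0037, 0.002, 0.0392, -0.0, -3.3, -0.0, 100.0]
[0.0059, 0.002, 0.0389, -0.0, -3.3, -0.01, 100.0]
```

>>> send_rows(series=[[-0.01,-0.009,0.035,0,-3.4,0,100],[-0.008,-0.009,0.036,0,-3.4,0,100],[-0.006,-0.009,0.036,0,-3.4,0,100],[-0.004,-0.009,0.036,0,-3.4,0,100],[-0.002,-0.009,0.037,0,-3.4,0,100]])

```text
clock: 0.57
tool_pos: [0.331, -0.4418, 0.2764]
eef_rot: [[0.578, -0.0, 0.816], [-0.816, 0.0, 0.578], [-0.001, -1.0, 0.0]]
ft_force: [0.2, 0.1, -1.6]
grip_width: 1.0
```

>>> send_rows(series=[[0,-0.009,0.037,0,-3.4,0,100],[0.002,-0.009,0.037,0,-3.4,0,100],[0.005,-0.009,0.036,0,-3.4,0,100],[-0.014,0.002,0.037,0,-3.3,0,100],[-0.012,0.002,0.038,0,-3.3,0,100]])

```text
clock: 0.98
tool_pos: [0.4543, -0.3063, 0.2992]
eef_rot: [[0.789, 0.001, 0.614], [-0.614, -0.0, 0.789], [0.001, -1.0, -0.0]]
ft_force: [-1.0, -0.2, 0.7]
grip_width: 1.0
```

>>> send_rows(series=[[-0.01,0.002,0.038,0,-3.3,0,100],[-0.008,0.002,0.039,0,-3.3,0,100],[-0.005,0.002,0.039,0,-3.3,0,100],[-0.003,0.002,0.039,0,-3.3,0,100],[-0.001,0.002,0.039,0,-3.3,0,100]])

```text
clock: 1.4
tool_pos: [0.5316, -0.125, 0.289]
eef_rot: [[0.931, -0.0, 0.365], [-0.365, 0.0, 0.931], [-0.0, -1.0, -0.0]]
ft_force: [0.5, -0.3, 0.1]
grip_width: 0.999
```

>>> send_rows(series=[[0.001,0.002,0.039,0,-3.3,0,100],[0.004,0.002,0.039,0,-3.3,0,100],[0.006,0.002,0.039,0,-3.3,0,100],[0,0,0,0,0,0,100]])

```text
clock: 1.73
tool_pos: [0.5798, -0.013, 0.2821]
eef_rot: [[0.981, -0.0, 0.193], [-0.193, 0.003, 0.981], [-0.001, -1.0, 0.002]]
ft_force: [0.0, -0.3, 0.9]
grip_width: 1.0
```

```bash
python3 - <<'E'
from h import *
s=sense();p,d=read_camera("wrist");cv2.imwrite("pics/w1.png",p);np.save("pics/w1.npy",d)
import pickle;pickle.dump(s,open("pics/w1.pkl","wb"))
plan([((.53,.23,.25),-12),((.447,.36,.22),-11.8)])
E
```

```text
q [-9.5025 18.0871  9.9249 81.9175  0.0184 91.8079] pos [ 0.579  -0.0157  0.2823] t 1.78 F [-0.606  -0.1872 -0.3318] w 1.001
n 7 to [0.53 0.23 0.25] -12
[-0.0137, 0.0046, 0.033, -0.0, 0.1, -0.01, 100.0]
[-0.0138, 0.0046, 0.033, -0.0, 0.1, -0.01, 100.0]
[-0.0139, 0.0046, 0.033, -0.0, 0.1, -0.01, 100.0]
[-0.0139, 0.0047, 0.033, -0.0, 0.1, -0.01, 100.0]
[-0.014, 0.0046, 0.033, -0.01, 0.1, -0.01, 100.0]
[-0.014, 0.0047, 0.0329, -0.0, 0.09, -0.02, 100.0]
[-0.0141, 0.0046, 0.0329, -0.01, 0.1, -0.01, 100.0]
n 4 to [0.447 0.36  0.22 ] -11.8
[-0.027, 0.0075, 0.0275, 0.0, -0.05, -0.0, 100.0]
[-0.027, 0.0075, 0.0275, 0.0, -0.05, -0.0, 100.0]
[-0.027, 0.0075, 0.0275, 0.0, -0.05, -0.0, 100.0]
[-0.027, 0.0075, 0.0276, 0.0, -0.05, -0.0, 100.0]
```

View pics/w1.png

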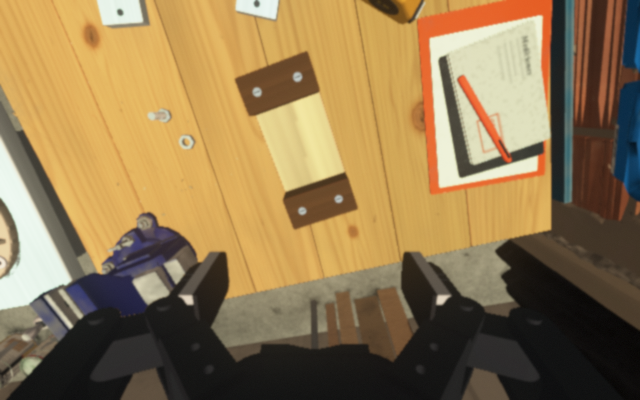

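```bash
python3 - <<'E'
import cv2
p=cv2.imread("pics/w1.png");cv2.imwrite("pics/w1c.png",cv2.resize(p[40:240,220:370],None,fx=3,fy=3,interpolation=cv2.INTER_CUBIC))
E
```

```text
(no output)
```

View pics/w1c.png

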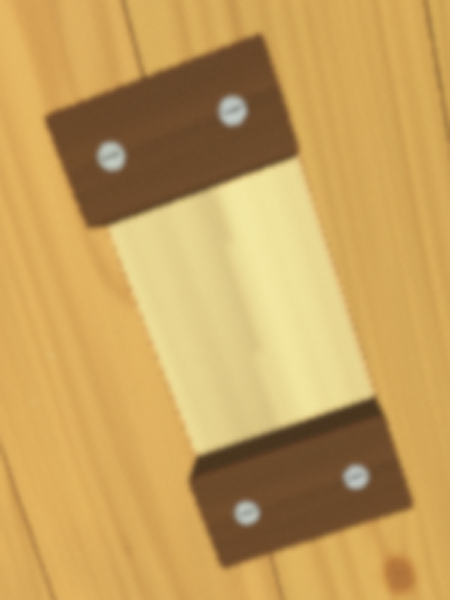

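>>> send_rows(series=[[-0.014,0.005,0.033,0,0,0,100],[-0.014,0.005,0.033,0,0,0,100],[-0.014,0.005,0.033,0,0,0,100],[-0.014,0.005,0.033,0,0,0,100],[-0.014,0.005,0.033,0,0,0,100]])

```text
clock: 2.2
tool_pos: [0.5426, 0.1566, 0.258]
eef_rot: [[0.979, -0.0, 0.204], [-0.204, -0.001, 0.979], [-0.0, -1.0, -0.001]]
ft_force: [-0.1, 0.9, 0.5]
grip_width: 1.0
```

>>> send_rows(series=[[-0.014,0.005,0.033,0,0,0,100],[-0.014,0.005,0.033,0,0,0,100],[-0.027,0.006,0.027,0,0,0,100],[-0.027,0.006,0.027,0,0,0,100],[0,0,0,0,0,0,100]])

```text
clock: 2.62
tool_pos: [0.483, 0.2938, 0.235]
eef_rot: [[0.98, -0.004, 0.197], [-0.197, 0.0, 0.98], [-0.004, -1.0, -0.0]]
ft_force: [-0.0, -0.2, -0.7]
grip_width: 0.996
```

```bash
python3 - <<'E'
from h import *
import pickle
s=sense();p,d=read_camera("wrist");cv2.imwrite("pics/w2.png",p);np.save("pics/w2.npy",d)
pickle.dump(s,open("pics/w2.pkl","wb"));print(s["tool_pos"],s["clock"])
E
```

```text
[0.483  0.2938 0.235 ] 2.6167
```

View pics/w2.png

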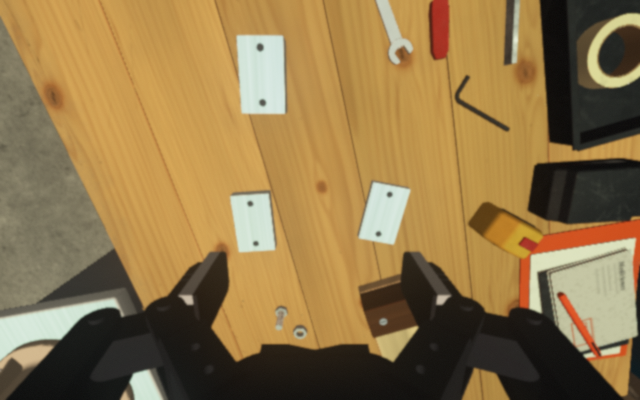

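```bash
python3 - <<'E'
from h import *
import pickle
s=pickle.load(open("pics/w1.pkl","rb"))
S=np.array([(111,156),(232,110),(247,513),(356,476)])/3+[220,40]-.33
Q=onplane("wrist",S,.059,s);print(Q,Q.mean(0));e=Q[0]+Q[1]-Q[2]-Q[3];print("yaxis",np.degrees(np.arctan2(e[1],e[0])))
s=pickle.load(open("pics/w2.pkl","rb"));p=cv2.imread("pics/w2.png");d=np.load("pics/w2.npy")
v,u=np.mgrid[0:400,0:640];W=pts("wrist",np.c_[u.ravel(),v.ravel()],d.ravel(),s).reshape(400,640,3)
hsv=cv2.cvtColor(p,cv2.COLOR_BGR2HSV)
for nm,(cu,cv),z,D in(("C",(262,75),.028,[(260,47),(263,102)]),("A",(384,212),.012,[(389.5,194.5),(378,233.5)]),("B",(253,222),.018,[(251,204),(256,243)])):
    m=np.zeros((400,640),np.uint8);sl=np.s_[cv-48:cv+48,cu-38:cu+38];m[sl]=((hsv[...,1]<60)&(hsv[...,2]>120))[sl]
    m=cv2.morphologyEx(m,cv2.MORPH_CLOSE,np.ones((9,9)));yy,xx=np.nonzero(m);Q=onplane("wrist",np.c_[xx,yy],z,s)
    print(nm,np.median(W[cv-6:cv+7,cu-6:cu+7,2]),cv2.minAreaRect((Q[:,:2]*1000).astype(np.float32)))
    Q=onplane("wrist",np.array(D),z,s);print(Q.mean(0),np.degrees(np.arctan2(*(Q[0]-Q[1])[1::-1])))
# fingertips depth
for b in((180,250,240,310),(395,250,450,310)):
    q=W[b[1]:b[3],b[0]:b[2]].reshape(-1,3);M=(q-s["tool_pos"])@s["eef_rot"];M=M[(M[:,1]>-.06)&(M[:,1]<.02)]
    print("finger tool y max",np.percentile(M[:,1],[50,90,98,100]),M.min(0),M.max(0))
E
```

```text
[[ 0.5311  0.0903  0.059 ]
 [ 0.5806  0.0974  0.059 ]
 [ 0.5525 -0.0635  0.059 ]
 [ 0.602  -0.056   0.059 ]] [0.5666 0.0171 0.059 ]
yaxis 97.91593224232406
C 0.02833860082849121 ((446.5232849121094, 410.79833984375), (79.0716552734375, 50.802284240722656), 78.43130493164062)
[0.4464 0.4111 0.028 ] 78.82548780723225
A 0.01263475891479987 ((557.929931640625, 218.16238403320312), (80.472412109375, 50.85508346557617), 67.41354370117188)
[0.5585 0.2168 0.012 ] 66.8484332581296
B 0.01865041914869736 ((389.50390625, 241.72174072265625), (81.67364501953125, 50.68427276611328), 82.4907455444336)
[0.3894 0.2396 0.018 ] 81.81289086537473
finger tool y max [-0.0355 -0.021  -0.016  -0.0133] [-0.0567 -0.06   -0.0113] [-0.0424 -0.0133  0.013 ]
finger tool y max [-0.0352 -0.0207 -0.0159 -0.0138] [ 0.0413 -0.06   -0.0114] [ 0.0564 -0.0138  0.0127]
```

```bash
python3 - <<'E'
from h import *
plan([((.4468,.41,.13),-11.6),((.4468,.41,.003),-11.6)])
E
```

```text
q [ 22.9215  16.9759   1.8951  75.0428  -0.0036 124.3655] pos [0.4849 0.2919 0.2355] t 2.67 F [-0.4069 -1.0771  0.0545] w 1.005
n 5 to [0.4468 0.41   0.13  ] -11.6
[-0.0121, 0.0211, 0.0217, 0.01, 0.03, -0.02, 100.0]
[-0.0121, 0.0211, 0.0216, 0.02, 0.03, -0.02, 100.0]
[-0.0122, 0.0211, 0.0217, 0.01, 0.03, -0.02, 100.0]
[-0.0122, 0.0211, 0.0216, 0.02, 0.03, -0.02, 100.0]
[-0.0122, 0.0211, 0.0216, 0.01, 0.04, -0.02, 100.0]
n 4 to [0.4468 0.41   0.003 ] -11.6
[0.0, 0.0318, 0.0, 0.0, -0.0, 0.0, 100.0]
[0.0, 0.0317, 0.0, 0.0, -0.0, 0.0, 100.0]
[0.0, 0.0318, 0.0, 0.0, -0.0, 0.0, 100.0]
[0.0, 0.0317, 0.0, 0.0, -0.0, 0.0, 100.0]
```

>>> send_rows(series=[[-0.012,0.021,0.022,0,0,0,100],[-0.012,0.021,0.022,0,0,0,100],[-0.012,0.021,0.022,0,0,0,100],[-0.012,0.021,0.022,0,0,0,100],[-0.012,0.021,0.022,0,0,0,100]])

```text
clock: 3.08
tool_pos: [0.4519, 0.4096, 0.1306]
eef_rot: [[0.979, 0.001, 0.205], [-0.205, -0.0, 0.979], [0.001, -1.0, -0.0]]
ft_force: [0.4, -0.1, 1.5]
grip_width: 1.001
```

>>> send_rows(series=[[0,0.03,0,0,0,0,100],[0,0.02,0,0,0,0,100],[0,0,0,0,0,0,100]])

```text
clock: 3.33
tool_pos: [0.4489, 0.4072, 0.0764]
eef_rot: [[0.979, -0.006, 0.204], [-0.204, -0.005, 0.979], [-0.005, -1.0, -0.007]]
ft_force: [-0.2, -0.3, -0.3]
grip_width: 1.004
```

```bash
python3 - <<'E'
from h import *
import pickle
for i in range(3):print(sense()["tool_pos"])
s=sense();p,d=read_camera("wrist");cv2.imwrite("pics/w3.png",p);np.save("pics/w3.npy",d)
pickle.dump(s,open("pics/w3.pkl","wb"))
plan([((.4468,.41,.003),-11.6)])
E
```

```text
[0.4489 0.4072 0.0764]
[0.4489 0.4072 0.0764]
[0.4489 0.4072 0.0764]
q [ 34.6348  26.4974  -6.679   57.1369  -0.0393 136.4102] pos [0.45   0.4079 0.079 ] t 3.38 F [ 0.289  -0.9287  0.684 ] w 1.0
n 2 to [0.4468 0.41   0.003 ] -11.6
[-0.0017, 0.038, 0.0009, 0.13, -0.09, -0.09, 100.0]
[-0.0017, 0.038, 0.0008, 0.12, -0.09, -0.1, 100.0]
```

View pics/w3.png

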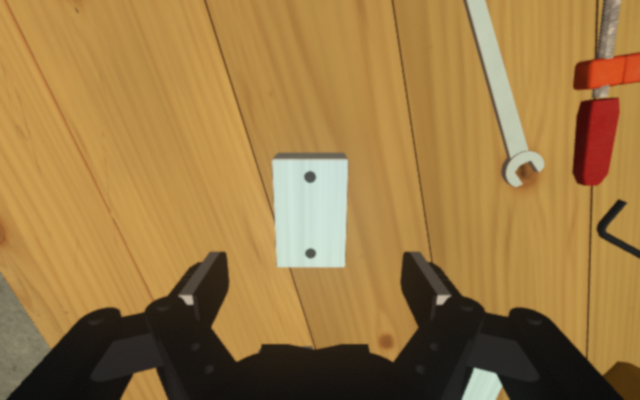

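```bash
python3 - <<'E'
from h import *
import pickle
s=pickle.load(open("pics/w3.pkl","rb"))
Q=onplane("wrist",np.array([(310,177),(310.5,253.5)]),.028,s);print(Q.mean(0),np.degrees(np.arctan2(*(Q[0]-Q[1])[1::-1])))
print((Q.mean(0)-s["tool_pos"])@s["eef_rot"])
E
```

```text
[0.4459 0.4106 0.028 ] 78.24532769449876
[-0.0033  0.0484  0.003 ]
```

>>> send_rows(series=[[-0.0015,0.037,0.0015,0,0,0,100],[-0.0015,0.037,0.0015,0,0,0,100],[0,0,0,0,0,0,100]], newtons=50)

```text
clock: 3.63
tool_pos: [0.4463, 0.4108, 0.003]
eef_rot: [[0.979, -0.006, 0.204], [-0.204, -0.005, 0.979], [-0.005, -1.0, -0.006]]
ft_force: [-2.6, -1.2, -0.7]
grip_width: 0.999
```

>>> send_rows(series=[[0,0,0,0,0,0,0],[0,0,0,0,0,0,0],[0,0,0,0,0,0,0],[0,0,0,0,0,0,0],[0,0,0,0,0,0,0]], newtons=50)

```text
clock: 4.05
tool_pos: [0.4503, 0.4152, 0.0108]
eef_rot: [[0.979, 0.004, 0.202], [-0.202, 0.003, 0.979], [0.004, -1.0, 0.004]]
ft_force: [-1.2, -0.8, 7.2]
grip_width: 0.572
```

>>> send_rows(series=[[0,0,0,0,0,0,0],[0,0,0,0,0,0,0],[0,0,0,0,0,0,0]])

```text
clock: 4.3
tool_pos: [0.4503, 0.4152, 0.0108]
eef_rot: [[0.979, 0.005, 0.202], [-0.202, 0.003, 0.979], [0.004, -1.0, 0.004]]
ft_force: [-0.7, -0.6, 5.5]
grip_width: 0.57
```

```bash
python3 - <<'E'
from h import *
import pickle
s=sense();p,d=read_camera("wrist");cv2.imwrite("pics/w4.png",p);np.save("pics/w4.npy",d)
pickle.dump(s,open("pics/w4.pkl","wb"));print(s["tool_pos"],s["grip_width"],s["ft_force"])
E
```

```text
[0.4503 0.4152 0.0108] 0.5704765957702758 [-0.6642 -0.563   5.466 ]
```

View pics/w4.png

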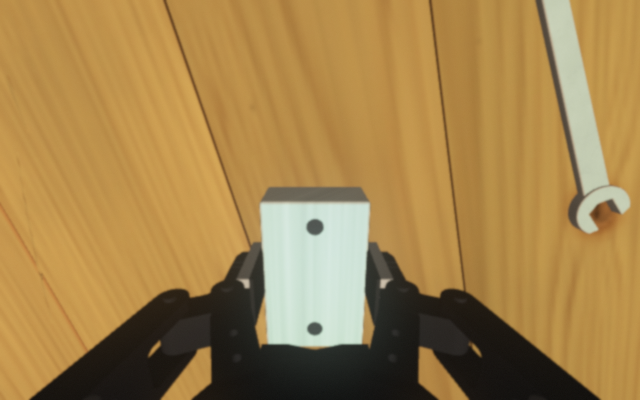

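```bash
python3 - <<'E'
from h import *
import pickle
for k in(3,4):
    s=pickle.load(open(f"pics/w{k}.pkl","rb"));d=np.load(f"pics/w{k}.npy")
    v,u=np.mgrid[0:400,0:640];M=pts("wrist",np.c_[u.ravel(),v.ravel()],d.ravel(),dict(eef_rot=np.eye(3),tool_pos=np.zeros(3))).reshape(400,640,3)
    Z=pts("wrist",np.c_[u.ravel(),v.ravel()],d.ravel(),s).reshape(400,640,3)
    print("table y in tool",np.median(M[100:150,280:340,1]),"z",np.median(Z[100:150,280:340,2]),np.median(Z[60:150,20:150,2]))
    r=(slice(195,215),slice(285,335)) if k==3 else (slice(240,310),slice(290,335))
    print("top y",np.median(M[r][...,1]),np.median(Z[r][...,2]))
    D=np.array([(310,177),(310.5,253.5)] if k==3 else [(315,227),(315,328)])
    Q=onplane("wrist",D,.028,s);print(Q.mean(0),np.degrees(np.arctan2(*(Q[0]-Q[1])[1::-1])),(Q.mean(0)-s["tool_pos"])@s["eef_rot"])
    if k==4:
        for b in((225,245,262,345),(370,245,400,345)):
            q=M[b[1]:b[3],b[0]:b[2]].reshape(-1,3);q=q[(abs(q[:,0])<.05)&(q[:,1]<.012)];print(np.percentile(q[:,1],[50,90,98,100]))
E
```

```text
table y in tool 0.07596272997471028 z 8.161489159236313e-05 0.0002793120542727706
top y 0.047854225845541165 0.028525616241399945
[0.4459 0.4106 0.028 ] 78.24555478794255 [-0.0033  0.0484  0.003 ]
table y in tool 0.010911908001796575 z 0.00010882731652617217 0.00021855129760846304
top y -0.017780724757718275 0.028564012081108703
[0.4491 0.4104 0.028 ] 78.26451311177075 [-0.0001 -0.0172 -0.0049]
[-0.0416  0.0094  0.0108  0.012 ]
[-0.0413 -0.011   0.0111  0.012 ]
```

>>> send_rows(series=[[0,-0.015,0,0,0,0,0],[0,-0.025,0,0,0,0,0],[0,-0.03,0,0,0,0,0],[0,-0.03,0,0,0,0,0],[0,-0.02,0,0,0,0,0]])

```text
clock: 4.77
tool_pos: [0.4496, 0.4148, 0.1321]
eef_rot: [[0.979, 0.005, 0.202], [-0.202, 0.003, 0.979], [0.004, -1.0, 0.004]]
ft_force: [1.1, 0.9, -1.2]
grip_width: 0.57
```

>>> send_rows(series=[[0,0,0,0,0,0,0],[0,0,0,0,0,0,0]])

```text
clock: 4.93
tool_pos: [0.4496, 0.4149, 0.1299]
eef_rot: [[0.979, 0.004, 0.202], [-0.202, 0.003, 0.979], [0.004, -1.0, 0.004]]
ft_force: [-0.7, -1.1, -3.1]
grip_width: 0.573
```

```bash
python3 - <<'E'
from h import *
import pickle
s=sense();p,d=read_camera("wrist");cv2.imwrite("pics/w5.png",p);np.save("pics/w5.npy",d)
pickle.dump(s,open("pics/w5.pkl","wb"));print(s["tool_pos"],s["grip_width"],s["ft_force"],s["eef_rot"])
plan([((.55,.15,.16),0),((.567,.016,.16),7.85)],0)
E
```

```text
[0.4496 0.4149 0.1299] 0.5727079366737986 [-0.6744 -1.0576 -3.0653] [[ 0.9794  0.0044  0.2019]
 [-0.2019  0.0028  0.9794]
 [ 0.0038 -1.      0.0037]]
q [ 35.1908  24.4327  -2.6061  62.8708  -0.0111 136.8443] pos [0.4485 0.4141 0.1279] t 4.98 F [-0.0263 -1.0454 -3.3439] w 0.575
n 8 to [0.55 0.15 0.16] 0
[0.0191, -0.004, -0.0298, -0.01, -1.46, 0.01, 0.0]
[0.0183, -0.004, -0.0302, -0.01, -1.46, 0.01, 0.0]
[0.0176, -0.004, -0.0307, -0.01, -1.46, 0.01, 0.0]
[0.0168, -0.004, -0.0311, -0.0, -1.45, 0.01, 0.0]
[0.016, -0.004, -0.0316, -0.01, -1.46, 0.01, 0.0]
[0.0151, -0.004, -0.0319, -0.0, -1.45, 0.01, 0.0]
[0.0143, -0.004, -0.0323, -0.01, -1.46, 0.01, 0.0]
[0.0136, -0.0041, -0.0327, -0.0, -1.45, 0.0, 0.0]
n 4 to [0.567 0.016 0.16 ] 7.85
[0.0042, 0.0, -0.0335, -0.0, -1.96, 0.0, 0.0]
[0.0031, 0.0, -0.0336, -0.0, -1.96, 0.0, 0.0]
[0.002, 0.0, -0.0337, -0.0, -1.97, 0.0, 0.0]
[0.0008, 0.0, -0.0338, -0.0, -1.96, 0.0, 0.0]
```

View pics/w5.png

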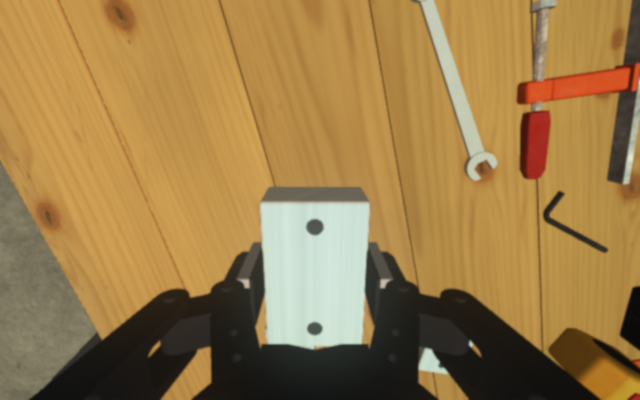

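>>> send_rows(series=[[0.019,-0.004,-0.03,0,-1.5,0,0],[0.018,-0.004,-0.03,0,-1.5,0,0],[0.018,-0.004,-0.031,0,-1.5,0,0],[0.017,-0.004,-0.031,0,-1.5,0,0],[0.016,-0.004,-0.032,0,-1.5,0,0]])

```text
clock: 5.4
tool_pos: [0.5111, 0.2467, 0.1453]
eef_rot: [[0.998, -0.003, 0.07], [-0.07, -0.001, 0.998], [-0.003, -1.0, -0.001]]
ft_force: [0.7, -0.3, -2.5]
grip_width: 0.571
```

>>> send_rows(series=[[0.015,-0.004,-0.032,0,-1.4,0,0],[0.014,-0.004,-0.032,0,-1.4,0,0],[0.014,-0.004,-0.033,0,-1.4,0,0],[0.004,0,-0.033,0,-2,0,0],[0.003,0,-0.033,0,-2,0,0]])

```text
clock: 5.82
tool_pos: [0.5581, 0.0818, 0.1575]
eef_rot: [[0.997, -0.003, -0.072], [0.072, -0.0, 0.997], [-0.003, -1.0, -0.0]]
ft_force: [0.6, 0.5, -2.7]
grip_width: 0.571
```

>>> send_rows(series=[[0.002,0,-0.03,0,-2,0,0],[0.001,0,-0.03,0,-2,0,0],[0,0,0,0,0,0,0],[0,0,0,0,0,0,0],[0,0,0,0,0,0,0]])

```text
clock: 6.23
tool_pos: [0.5658, 0.0242, 0.1578]
eef_rot: [[0.99, -0.003, -0.139], [0.139, 0.001, 0.99], [-0.003, -1.0, 0.001]]
ft_force: [-0.7, 0.1, -2.8]
grip_width: 0.568
```

```bash
python3 - <<'E'
from h import *
import pickle
s=sense();p,d=read_camera("wrist");cv2.imwrite("pics/w6.png",p);np.save("pics/w6.npy",d)
pickle.dump(s,open("pics/w6.pkl","wb"));print(s["tool_pos"],s["grip_width"],s["ft_force"],s["eef_rot"])
plan([((.5663,.0212,.10),7.85),((.5663,.0212,.04),7.85)],0)
E
```

```text
[0.5658 0.0242 0.1578] 0.5680126753975567 [-0.6591  0.0509 -2.7964] [[ 0.9903 -0.0029 -0.1391]
 [ 0.1391  0.0006  0.9903]
 [-0.0028 -1.      0.001 ]]
q [-5.6145 18.9051 -6.4284 64.8083  0.0146 76.3197] pos [0.566  0.0248 0.1581] t 6.28 F [ 0.9581 -0.1524 -2.0602] w 0.569
n 2 to [0.5663 0.0212 0.1   ] 7.85
[-0.0, 0.029, -0.0018, -0.02, 0.11, -0.07, 0.0]
[-0.0001, 0.0291, -0.0019, -0.03, 0.11, -0.06, 0.0]
n 2 to [0.5663 0.0212 0.04  ] 7.85
[0.0, 0.03, 0.0, 0.0, -0.0, -0.0, 0.0]
[0.0, 0.03, 0.0, 0.0, -0.0, -0.0, 0.0]
```

View pics/w6.png

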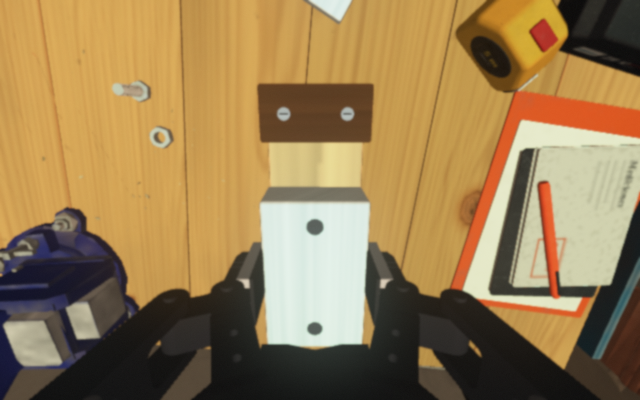

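```bash
python3 - <<'E'
from h import *
import pickle
s=pickle.load(open("pics/w6.pkl","rb"))
s2=dict(s)
for D,z in(([(284,114),(347.3,114)],.058),([(258,84.5),(373,83.5)],.058),([(260,142),(372.5,142)],.058)):
    Q=onplane("wrist",np.array(D,float),z,s);M=(Q-s["tool_pos"])@s["eef_rot"];print(Q.mean(0),M, np.degrees(np.arctan2(M[1,2]-M[0,2],M[1,0]-M[0,0])))
E
```

```text
[0.5564 0.0936 0.058 ] [[-0.0243  0.0999  0.0699]
 [ 0.0255  0.0998  0.0699]] -0.10253179641150574
[0.5532 0.1155 0.058 ] [[-0.0435  0.1     0.0917]
 [ 0.0444  0.0998  0.0922]] 0.34227146766393685
[0.5599 0.0721 0.058 ] [[-0.0444  0.1     0.0482]
 [ 0.0465  0.0997  0.048 ]] -0.08166371136791876
```

>>> send_rows(series=[[0.0007,0.025,-0.0015,0,0,0,0],[0,0.035,-0.0015,0,0,0,0],[0,0.025,0,0,0,0,0],[0,0,0,0,0,0,0],[0,0,0,0,0,0,0]])

```text
clock: 6.7
tool_pos: [0.5661, 0.0227, 0.0729]
eef_rot: [[0.99, -0.005, -0.142], [0.142, 0.001, 0.99], [-0.004, -1.0, 0.001]]
ft_force: [-0.3, -0.9, -0.3]
grip_width: 0.577
```

```bash
python3 - <<'E'
from h import *
import pickle
s=sense();p,d=read_camera("wrist");cv2.imwrite("pics/w7.png",p);np.save("pics/w7.npy",d)
pickle.dump(s,open("pics/w7.pkl","wb"));print(s["tool_pos"],s["grip_width"],s["ft_force"],s["eef_rot"])
E
```

```text
[0.5661 0.0227 0.0729] 0.5767404810423501 [-0.3397 -0.9396 -0.3129] [[ 0.9899 -0.0046 -0.1418]
 [ 0.1418  0.0005  0.9899]
 [-0.0044 -1.      0.0012]]
```

View pics/w7.png

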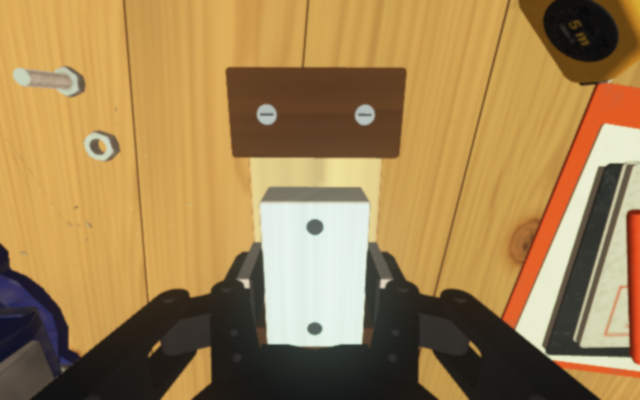

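```bash
python3 - <<'E'
from h import *
import pickle
s=pickle.load(open("pics/w7.pkl","rb"))
for D,z in(([(266.5,114.5),(364.5,114.5)],.058),([(227,68),(406,68)],.058),([(233.5,157.5),(400.5,157.5)],.058)):
    Q=onplane("wrist",np.array(D,float),z,s);M=(Q-s["tool_pos"])@s["eef_rot"];print(Q.mean(0),M.mean(0),M[1,0]-M[0,0], np.degrees(np.arctan2(M[1,2]-M[0,2],M[1,0]-M[0,0])))
plan([((.566,.02,.04),7.85)])
E
```

```text
[0.5561 0.0939 0.058 ] [0.0003 0.015  0.0719] 0.05020030873203568 -0.0994058982790148
[0.5534 0.1157 0.058 ] [0.0007 0.015  0.0939] 0.08775101025004631 -0.14444997940121654
[0.56   0.0721 0.058 ] [0.001  0.015  0.0498] 0.08924453550831898 -0.05399824114394479
q [ -5.8427  22.6141 -13.4995  53.9239   0.002   76.0176] pos [0.5679 0.0223 0.0747] t 6.75 F [-0.2802 -0.4784 -1.2308] w 0.567
n 1 to [0.566 0.02  0.04 ] 7.85
[-0.0022, 0.0347, -0.002, -0.01, 0.29, -0.04, 100.0]
```

>>> send_rows(series=[[0.0007,0.02,-0.0007,0,0,0,0],[0,0.015,0,0,0,0,0],[0,0,0,0,0,0,0],[0,0,0,0,0,0,0]])

```text
clock: 7.08
tool_pos: [0.5694, 0.021, 0.0407]
eef_rot: [[0.99, 0.001, -0.141], [0.141, -0.0, 0.99], [0.001, -1.0, -0.0]]
ft_force: [1.3, 0.2, -2.6]
grip_width: 0.571
```

>>> send_rows(series=[[0,0.004,0,0,0,0,0],[0,0.002,0,0,0,0,0],[0,0,0,0,0,0,0],[0,0,0,0,0,0,0]])

```text
clock: 7.42
tool_pos: [0.5692, 0.0206, 0.0339]
eef_rot: [[0.99, 0.001, -0.14], [0.14, -0.0, 0.99], [0.001, -1.0, -0.0]]
ft_force: [-0.5, -0.2, -1.9]
grip_width: 0.575
```

```bash
python3 - <<'E'
from h import *
s=sense();p,d=read_camera("wrist");cv2.imwrite("pics/w8.png",p);print(s["tool_pos"],s["ft_force"],s["eef_rot"]);s=sense();print(s["tool_pos"],s["ft_force"])
E
```

```text
[0.5692 0.0206 0.0339] [-0.4844 -0.2286 -1.878 ] [[ 0.9901  0.0009 -0.1401]
 [ 0.1401 -0.0002  0.9901]
 [ 0.0008 -1.     -0.0003]]
[0.5692 0.0206 0.0338] [-0.234  -0.2336 -2.5259]
```

View pics/w8.png

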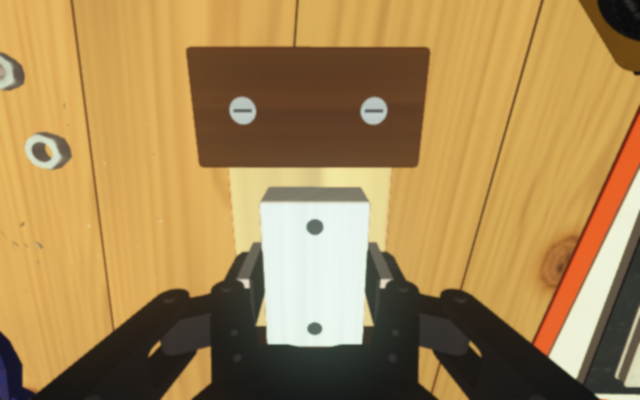

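```bash
python3 - <<'E'
from h import *
s=sense();np
for D,z in(([(242.5,110.5),(373.5,110.5)],.058),([(188,47),(429,47.5)],.058),([(199.5,166),(420.5,166)],.058)):
    Q=onplane("wrist",np.array(D,float),z,s);M=(Q-s["tool_pos"])@s["eef_rot"];print(Q.mean(0),M.mean(0),M[1,0]-M[0,0], np.degrees(np.arctan2(M[1,2]-M[0,2],M[1,0]-M[0,0])))
E
```

```text
[0.5561 0.094  0.058 ] [-0.0027 -0.0242  0.0745] 0.0502683523763433 -0.10808749310169052
[0.5533 0.1158 0.058 ] [-0.0023 -0.0242  0.0965] 0.08715251160766242 -0.22045917614854013
[0.5597 0.0728 0.058 ] [-0.002  -0.0242  0.0529] 0.0896069208671838 -0.10323773645707796
```

>>> send_rows(series=[[-0.0023,0.002,0.002,0,0,0,0],[0,0,0,0,0,0,0],[0,0,0,0,0,0,0],[0,0,0,0,0,0,0]])

```text
clock: 7.8
tool_pos: [0.5661, 0.0223, 0.0312]
eef_rot: [[0.99, -0.0, -0.14], [0.14, -0.0, 0.99], [-0.0, -1.0, -0.0]]
ft_force: [-0.3, 0.1, -3.5]
grip_width: 0.571
```

```bash
python3 - <<'E'
from h import *
s=sense();print(s["tool_pos"],s["ft_force"],s["eef_rot"])
def off(s):return (np.array([.5667,.0170,0])-s["tool_pos"])@s["eef_rot"]-np.array([-.0001,0,-.0049])
print(off(s))
E
```

```text
[0.5661 0.0223 0.0312] [-0.3092  0.0582 -3.5287] [[ 0.9901 -0.0002 -0.1401]
 [ 0.1401 -0.0001  0.9901]
 [-0.0002 -1.     -0.0001]]
[-0.0001  0.0312 -0.0005]
```

Within about 0.5 mm. Set it down the last 2 mm and check before release.

>>> send_rows(series=[[0,0.0015,-0.0004,0,0,0,0],[0,0.001,0,0,0,0,0],[0,0,0,0,0,0,0],[0,0,0,0,0,0,0]])

```text
clock: 8.13
tool_pos: [0.5665, 0.0218, 0.0289]
eef_rot: [[0.99, 0.0, -0.14], [0.14, -0.0, 0.99], [0.0, -1.0, -0.0]]
ft_force: [0.0, -1.0, -0.9]
grip_width: 0.572
```

```bash
python3 - <<'E'
from h import *
s=sense();p,d=read_camera("wrist");cv2.imwrite("pics/w9.png",p)
def off(s):return (np.array([.5667,.0170,0])-s["tool_pos"])@s["eef_rot"]-np.array([-.0001,0,-.0049])
print(s["tool_pos"],s["ft_force"],off(s),s["eef_rot"])
E
```

```text
[0.5665 0.0218 0.0289] [ 0.0054 -0.9642 -0.8884] [-0.0004  0.0289  0.0001] [[ 0.9902  0.0004 -0.14  ]
 [ 0.14   -0.0003  0.9902]
 [ 0.0003 -1.     -0.0003]]
```

View pics/w9.png

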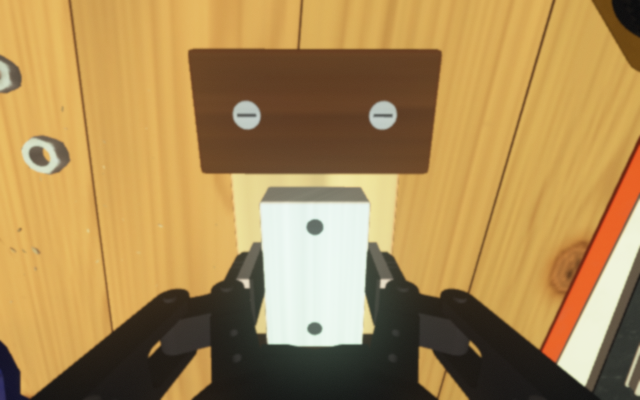

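>>> send_rows(series=[[0,0,0,0,0,0,70],[0,0,0,0,0,0,85],[0,0,0,0,0,0,100],[0,0,0,0,0,0,100],[0,-0.015,0,0,0,0,100]])

```text
clock: 8.6
tool_pos: [0.5643, 0.0221, 0.0415]
eef_rot: [[0.99, -0.005, -0.14], [0.14, 0.0, 0.99], [-0.005, -1.0, 0.001]]
ft_force: [0.0, 0.6, -0.4]
grip_width: 0.999
```

>>> send_rows(series=[[0,-0.03,0,0,0,0,100],[0,-0.035,0,0,0,0,100],[0,-0.03,0,0,0,0,100],[0,0,0,0,0,0,100],[0,0,0,0,0,0,100]])

```text
clock: 9.02
tool_pos: [0.5682, 0.0218, 0.1412]
eef_rot: [[0.99, 0.005, -0.14], [0.14, -0.001, 0.99], [0.005, -1.0, -0.001]]
ft_force: [-0.9, -0.2, -1.0]
grip_width: 1.0
```

```bash
python3 - <<'E'
from h import *
import pickle
s=sense();p,d=read_camera("wrist");cv2.imwrite("pics/w10.png",p);np.save("pics/w10.npy",d)
pickle.dump(s,open("pics/w10.pkl","wb"));print(s["tool_pos"])
plan([((.559,.19,.15),-22.5),((.559,.217,.08),-22.5)])
E
```

```text
[0.5682 0.0218 0.1412]
q [-5.8931 19.4599 -8.3848 62.0627 -0.0044 76.0518] pos [0.5667 0.0219 0.1393] t 9.07 F [-0.6185  0.0438 -0.7703] w 1.0
n 5 to [0.559 0.19  0.15 ] -22.5
[0.0032, -0.0022, 0.0335, 0.0, 6.11, 0.02, 100.0]
[-0.0004, -0.0021, 0.0337, 0.0, 6.11, 0.02, 100.0]
[-0.004, -0.0022, 0.0334, 0.0, 6.11, 0.02, 100.0]
[-0.0075, -0.0021, 0.0328, 0.0, 6.11, 0.02, 100.0]
[-0.011, -0.0022, 0.0318, 0.0, 6.12, 0.01, 100.0]
n 2 to [0.559 0.217 0.08 ] -22.5
[-0.0052, 0.035, 0.0125, 0.0, -0.0, 0.0, 100.0]
[-0.0051, 0.035, 0.0124, 0.0, -0.0, 0.0, 100.0]
```

View pics/w10.png

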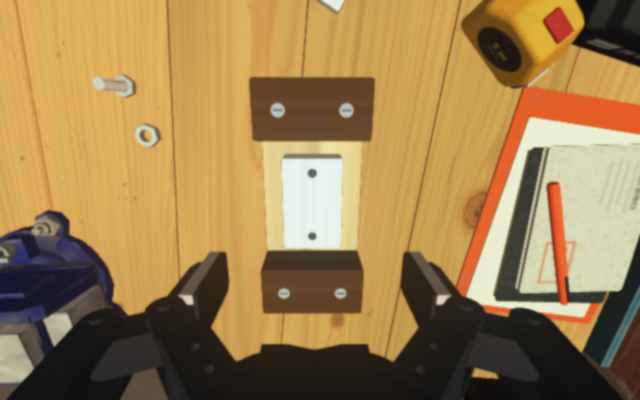

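```bash
python3 - <<'E'
from h import *
import pickle
s=pickle.load(open("pics/w10.pkl","rb"))
Q=onplane("wrist",np.array([(278,110),(347,110),(284,293.5),(340.5,293.5)]),.058,s);print(Q.mean(0));e=Q[0]+Q[1]-Q[2]-Q[3];print(np.degrees(np.arctan2(e[1],e[0])))
P=onplane("wrist",np.array([(312,173.5),(312,236.5)]),.046,s);e=P[0]-P[1];print(P.mean(0),np.degrees(np.arctan2(e[1],e[0])),(P.mean(0)-Q.mean(0))@s["eef_rot"])
E
```

```text
[0.5672 0.0166 0.058 ]
97.75588769084113
[0.5669 0.0164 0.046 ] 97.80839896279451 [-0.0004  0.012  -0.0001]
```

>>> send_rows(series=[[0.003,-0.002,0.033,0,6.1,0,100],[0,-0.002,0.034,0,6.1,0,100],[-0.004,-0.002,0.033,0,6.1,0,100],[-0.008,-0.002,0.033,0,6.1,0,100],[-0.011,-0.002,0.032,0,6.1,0,100]])

```text
clock: 9.48
tool_pos: [0.5568, 0.191, 0.1467]
eef_rot: [[0.922, -0.004, 0.387], [-0.387, -0.001, 0.922], [-0.003, -1.0, -0.002]]
ft_force: [0.3, -0.9, -0.0]
grip_width: 1.002
```

>>> send_rows(series=[[-0.005,0.03,0.012,0,0,0,100],[-0.005,0.035,0.012,0,0,0,100],[0,0,0,0,0,0,100],[0,0,0,0,0,0,100],[0,0,0,0,0,0,100]])

```text
clock: 9.9
tool_pos: [0.5578, 0.2153, 0.0833]
eef_rot: [[0.924, -0.002, 0.382], [-0.382, -0.001, 0.924], [-0.001, -1.0, -0.001]]
ft_force: [-0.1, -0.4, 0.6]
grip_width: 1.002
```

```bash
python3 - <<'E'
from h import *
import pickle
s=sense();p,d=read_camera("wrist");cv2.imwrite("pics/w11.png",p);np.save("pics/w11.npy",d)
pickle.dump(s,open("pics/w11.pkl","wb"));print(s["tool_pos"],s["eef_rot"])
E
```

```text
[0.5578 0.2153 0.0833] [[ 0.9242 -0.0018  0.382 ]
 [-0.382  -0.0008  0.9242]
 [-0.0014 -1.     -0.0015]]
```

View pics/w11.png

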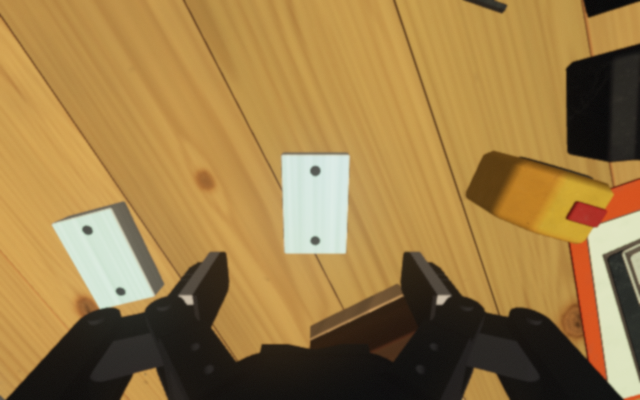

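```bash
python3 - <<'E'
from h import *
import pickle
s=pickle.load(open("pics/w11.pkl","rb"))
P=onplane("wrist",np.array([(315.3,170.5),(315,240)]),.012,s);e=P[0]-P[1];print(P.mean(0),np.degrees(np.arctan2(e[1],e[0])),(P.mean(0)-s["tool_pos"])@s["eef_rot"])
print(sense()["tool_pos"])
E
```

```text
[0.5587 0.2176 0.012 ] 67.24471158505933 [0.0001 0.0713 0.0025]
[0.5588 0.2152 0.0845]
```

```bash
python3 - <<'E'
from h import *
import pickle
s0=dict(eef_rot=np.eye(3),tool_pos=np.zeros(3))
d=np.load("pics/w6.npy") # held in air above recess z=.158
v,u=np.mgrid[0:400,0:640];M=pts("wrist",np.c_[u.ravel(),v.ravel()],d.ravel(),s0).reshape(400,640,3)
for r in range(236,300,6):
    print(r,[(c,*np.round(M[r,c]*1000,0)) for c in range(236,266,4)])
p=cv2.imread("pics/w6.png");cv2.imwrite("pics/w6c.png",cv2.resize(p[180:350,200:430],None,fx=3.4,fy=3.4,interpolation=cv2.INTER_CUBIC))
E
```

```text
236 [(236, np.float64(-87.0), np.float64(158.0), np.float64(-62.0)), (240, np.float64(-83.0), np.float64(158.0), np.float64(-61.0)), (244, np.float64(-78.0), np.float64(157.0), np.float64(-61.0)), (248, np.float64(-74.0), np.float64(158.0), np.float64(-62.0)), (252, np.float64(-69.0), np.float64(157.0), np.float64(-61.0)), (256, np.float64(-65.0), np.float64(157.0), np.float64(-61.0)), (260, np.float64(-61.0), np.float64(158.0), np.float64(-62.0)), (264, np.float64(-24.0), np.float64(-18.0), np.float64(19.0))]
242 [(236, np.float64(-87.0), np.float64(156.0), np.float64(-68.0)), (240, np.float64(-83.0), np.float64(158.0), np.float64(-69.0)), (244, np.float64(-79.0), np.float64(159.0), np.float64(-69.0)), (248, np.float64(-75.0), np.float64(158.0), np.float64(-69.0)), (252, np.float64(-70.0), np.float64(157.0), np.float64(-69.0)), (256, np.float64(-29.0), np.float64(-9.0), np.float64(11.0)), (260, np.float64(-28.0), np.float64(-7.0), np.float64(11.0)), (264, np.float64(-24.0), np.float64(-16.0), np.float64(15.0))]
248 [(236, np.float64(-88.0), np.float64(158.0), np.float64(-76.0)), (24
[... 3789 characters left out ...]
0)), (256, np.float64(-25.0), np.float64(-37.0), np.float64(3.0)), (260, np.float64(-25.0), np.float64(-29.0), np.float64(-2.0)), (264, np.float64(-25.0), np.float64(-19.0), np.float64(-9.0))]
296 [(236, np.float64(-28.0), np.float64(-53.0), np.float64(12.0)), (240, np.float64(-26.0), np.float64(-54.0), np.float64(13.0)), (244, np.float64(-25.0), np.float64(-53.0), np.float64(12.0)), (248, np.float64(-26.0), np.float64(-44.0), np.float64(5.0)), (252, np.float64(-25.0), np.float64(-41.0), np.float64(4.0)), (256, np.float64(-24.0), np.float64(-38.0), np.float64(1.0)), (260, np.float64(-25.0), np.float64(-30.0), np.float64(-5.0)), (264, np.float64(-60.0), np.float64(157.0), np.float64(-139.0))]
```

View pics/w6c.png

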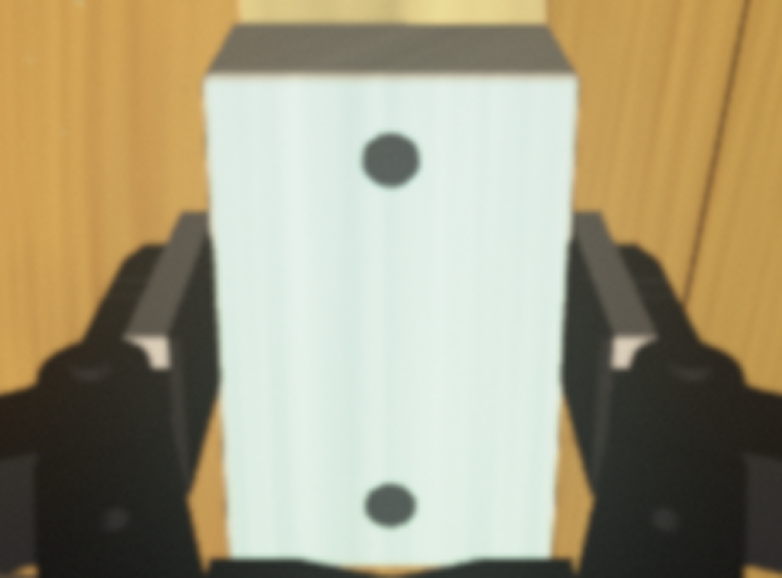

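>>> send_rows(series=[[0,0.04,0.0025,0,0,0,90],[0,0.036,0,0,0,0,72],[0,0,0,0,0,0,66],[0,0,0,0,0,0,66],[0,0,0,0,0,0,66]])

```text
clock: 10.37
tool_pos: [0.5609, 0.2179, 0.0101]
eef_rot: [[0.924, 0.003, 0.383], [-0.383, 0.0, 0.924], [0.002, -1.0, 0.001]]
ft_force: [-0.2, 0.1, 0.7]
grip_width: 0.663
```

```bash
python3 - <<'E'
from h import *
import pickle
s=sense();p,d=read_camera("wrist");cv2.imwrite("pics/w12.png",p);np.save("pics/w12.npy",d)
pickle.dump(s,open("pics/w12.pkl","wb"));print(s["tool_pos"],s["eef_rot"],s["grip_width"],s["ft_force"])
s=sense();print(s["tool_pos"],(np.array([.5587,.2176,.012])-s["tool_pos"])@s["eef_rot"])
E
```

```text
[0.5609 0.2179 0.0101] [[ 0.9238  0.0026  0.3828]
 [-0.3828  0.0005  0.9238]
 [ 0.0023 -1.      0.0015]] 0.6629011150857984 [-0.1972  0.106   0.7277]
[0.5615 0.2182 0.0107] [-0.0024 -0.0013 -0.0016]
```

View pics/w12.png

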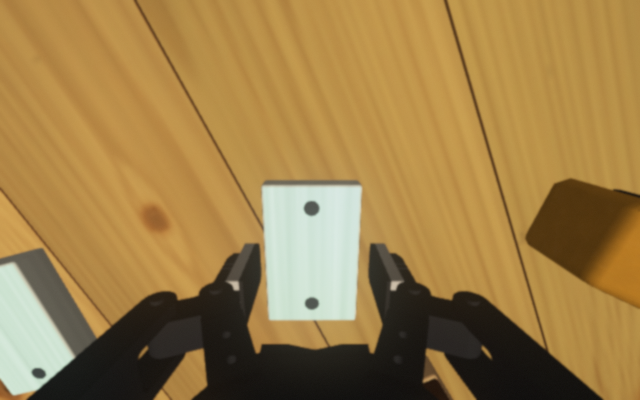

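>>> send_rows(series=[[-0.0022,0.006,-0.0016,0,0,0,66],[0,0.006,0,0,0,0,66],[0,0,0,0,0,0,66],[0,0,0,0,0,0,66]])

```text
clock: 10.75
tool_pos: [0.5565, 0.2176, -0.0041]
eef_rot: [[0.924, 0.0, 0.382], [-0.382, -0.0, 0.924], [0.0, -1.0, -0.0]]
ft_force: [-0.2, -0.3, 0.5]
grip_width: 0.659
```

```bash
python3 - <<'E'
from h import *
s=sense();print(s["tool_pos"],s["eef_rot"],s["grip_width"],s["ft_force"]);print((np.array([.5587,.2176,.012])-s["tool_pos"])@s["eef_rot"])
E
```

```text
[ 0.5565  0.2176 -0.0041] [[ 0.9243  0.0001  0.3818]
 [-0.3818 -0.0001  0.9243]
 [ 0.0001 -1.     -0.    ]] 0.6590889971197402 [-0.2152 -0.2691  0.4575]
[ 0.002  -0.0161  0.0009]
```

>>> send_rows(series=[[0.001,-0.0015,0.0009,0,0,0,60],[0,0,0,0,0,0,0],[0,0,0,0,0,0,0],[0,0,0,0,0,0,0],[0,0,0,0,0,0,0]], newtons=50)

```text
clock: 11.17
tool_pos: [0.5584, 0.2182, -0.0018]
eef_rot: [[0.924, 0.001, 0.382], [-0.382, 0.0, 0.924], [0.001, -1.0, 0.001]]
ft_force: [-1.1, -0.7, 5.2]
grip_width: 0.574
```

>>> send_rows(series=[[0,0,0,0,0,0,0],[0,0,0,0,0,0,0]])

```text
clock: 11.33
tool_pos: [0.5585, 0.2182, -0.0018]
eef_rot: [[0.924, 0.001, 0.382], [-0.382, 0.0, 0.924], [0.001, -1.0, 0.001]]
ft_force: [-0.5, 0.3, 6.6]
grip_width: 0.571
```

>>> send_rows(series=[[0,-0.015,0,0,0,0,0],[0,-0.03,0,0,0,0,0],[0,-0.04,0,0,0,0,0],[0,-0.04,0,0,0,0,0],[0,-0.025,0,0,0,0,0]])

```text
clock: 11.75
tool_pos: [0.559, 0.2184, 0.1512]
eef_rot: [[0.924, 0.004, 0.382], [-0.382, 0.001, 0.924], [0.003, -1.0, 0.002]]
ft_force: [1.1, -0.1, -1.3]
grip_width: 0.569
```

>>> send_rows(series=[[0,0,0,0,0,0,0],[0,0,0,0,0,0,0]])

```text
clock: 11.92
tool_pos: [0.5591, 0.2184, 0.1491]
eef_rot: [[0.924, 0.004, 0.382], [-0.382, 0.001, 0.924], [0.003, -1.0, 0.002]]
ft_force: [-0.0, 0.6, -1.7]
grip_width: 0.564
```

```bash
python3 - <<'E'
from h import *
import pickle
s=sense();p,d=read_camera("wrist");cv2.imwrite("pics/w13.png",p);np.save("pics/w13.npy",d)
pickle.dump(s,open("pics/w13.pkl","wb"));print(s["tool_pos"],s["grip_width"],s["ft_force"])
plan([((.567,.03,.15),7.8)],0)
E
```

```text
[0.5591 0.2184 0.1491] 0.5643873224208805 [-0.0182  0.5741 -1.7435]
q [ 13.6793  22.5979  -2.6     64.7851  -0.0032 126.1233] pos [0.5578 0.2181 0.1472] t 11.97 F [ 0.2577 -0.1683 -1.3386] w 0.571
n 5 to [0.567 0.03  0.15 ] 7.8
[0.0161, -0.0006, -0.0341, -0.0, -6.05, 0.0, 0.0]
[0.0124, -0.0006, -0.0356, -0.0, -6.05, 0.0, 0.0]
[0.0085, -0.0005, -0.0367, -0.0, -6.05, 0.01, 0.0]
[0.0047, -0.0006, -0.0373, -0.0, -6.05, 0.0, 0.0]
[0.0006, -0.0005, -0.0376, -0.0, -6.04, 0.01, 0.0]
```

View pics/w13.png

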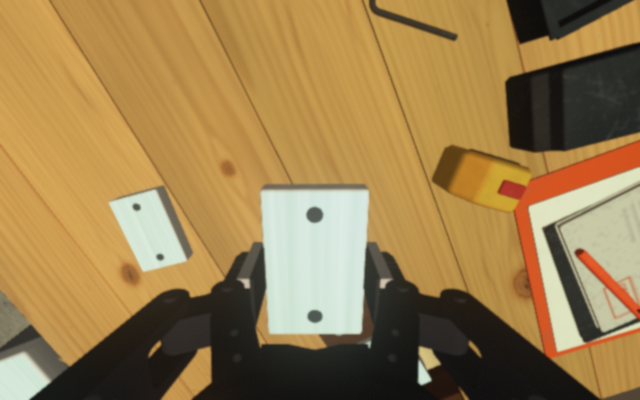

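>>> send_rows(series=[[0.016,0,-0.034,0,-6.05,0,0],[0.012,0,-0.035,0,-6.05,0,0],[0.009,0,-0.036,0,-6.05,0,0],[0.005,0,-0.037,0,-6.05,0,0],[0.001,0,-0.038,0,-6.05,0,0]])

```text
clock: 12.38
tool_pos: [0.5662, 0.03, 0.1446]
eef_rot: [[0.99, -0.005, -0.142], [0.142, 0.0, 0.99], [-0.004, -1.0, 0.001]]
ft_force: [-0.0, -0.3, -1.3]
grip_width: 0.567
```

>>> send_rows(series=[[0,0.02,-0.01,0,0,0,0],[0,0,0,0,0,0,0],[0,0,0,0,0,0,0],[0,0,0,0,0,0,0]])

```text
clock: 12.72
tool_pos: [0.5682, 0.0221, 0.126]
eef_rot: [[0.991, -0.003, -0.136], [0.136, 0.001, 0.991], [-0.003, -1.0, 0.001]]
ft_force: [0.2, -0.1, -0.7]
grip_width: 0.57
```

```bash
python3 - <<'E'
from h import *
import pickle
d=np.load("pics/w13.npy");s0=dict(eef_rot=np.eye(3),tool_pos=np.zeros(3))
v,u=np.mgrid[0:400,0:640];M=pts("wrist",np.c_[u.ravel(),v.ravel()],d.ravel(),s0).reshape(400,640,3)
for a,b in((195,215),(230,250),(265,285),(300,325)): print([np.round(np.median(M[a:b,c:c+20,1]),4) for c in(275,335)],end=' ')
print("top y",np.median(M[230:320,275:355,1]))
D=np.array([(314.8,214.5),(314.8,316)]);y=np.median(M[230:320,275:355,1])
a=pts("wrist",D,np.ones(2),s0);o=T("wrist",s0)[:3,3];r=a-o;P=o+r*((y-o[1])/r[:,1])[:,None];print(P,P.mean(0))
s=sense();p,d=read_camera("wrist");cv2.imwrite("pics/w14.png",p);pickle.dump(s,open("pics/w14.pkl","wb"));print(s["tool_pos"],s["eef_rot"])
E
```

```text
[np.float64(-0.0142), np.float64(-0.0142)] [np.float64(-0.0143), np.float64(-0.0143)] [np.float64(-0.0143), np.float64(-0.0142)] [np.float64(-0.0143), np.float64(-0.0143)] top y -0.014290747343421561
[[-0.0001 -0.0143  0.0283]
 [-0.0002 -0.0143 -0.0278]] [-0.0002 -0.0143  0.0002]
[0.5682 0.0221 0.126 ] [[ 0.9907 -0.0033 -0.1359]
 [ 0.1359  0.0007  0.9907]
 [-0.0032 -1.      0.0011]]
```

View pics/w14.png

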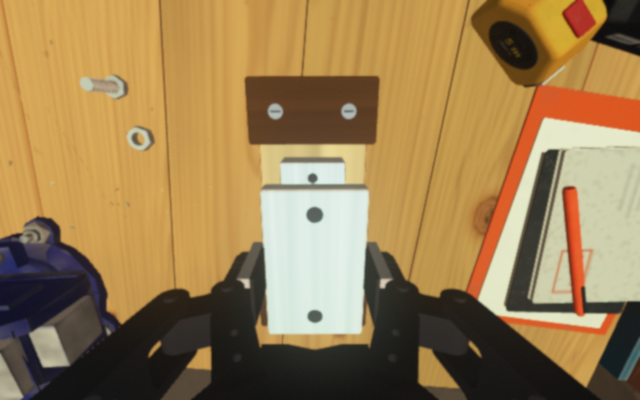

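```bash
cat >> h.py <<'E'
def off2(s):return (np.array([.5669,.0168,.0437])-s["tool_pos"])@s["eef_rot"]-np.array([-.0002,0,.0002])
E
python3 - <<'E'
from h import *
import pickle
s=pickle.load(open("pics/w14.pkl","rb"));print(off2(s),off2(sense()))
Q=onplane("wrist",np.array([(275.3,111),(348.7,111)]),.058,s);M=(Q-s["tool_pos"])@s["eef_rot"];print(Q.mean(0),M)
print(M.mean(0)[2]-.0775-.0002,M.mean(0)[0]+.0002)
E
```

```text
[-0.0016  0.0823 -0.0054] [-0.0024  0.083  -0.0056]
[0.5562 0.094  0.058 ] [[-0.027   0.0681  0.0728]
 [ 0.0231  0.068   0.0727]]
-0.004976264724296278 -0.0017737604312522315
```

>>> send_rows(series=[[-0.0018,0.03,-0.0052,0,0,0,0],[0,0.03,0,0,0,0,0],[0,0.012,0,0,0,0,0],[0,0,0,0,0,0,0],[0,0,0,0,0,0,0]])

```text
clock: 13.18
tool_pos: [0.568, 0.0172, 0.0552]
eef_rot: [[0.99, -0.001, -0.138], [0.138, 0.0, 0.99], [-0.001, -1.0, 0.0]]
ft_force: [-0.0, -0.0, -1.2]
grip_width: 0.571
```

```bash
python3 - <<'E'
from h import *
import pickle
s=sense();p,d=read_camera("wrist");cv2.imwrite("pics/w15.png",p);pickle.dump(s,open("pics/w15.pkl","wb"));print(s["tool_pos"],s["eef_rot"],off2(s),off2(sense()))
E
```

```text
[0.568  0.0172 0.0552] [[ 0.9905 -0.0012 -0.1376]
 [ 0.1376  0.0002  0.9905]
 [-0.0012 -1.      0.0003]] [-0.0009  0.0115 -0.0005] [-0.0019  0.0125 -0.    ]
```

View pics/w15.png

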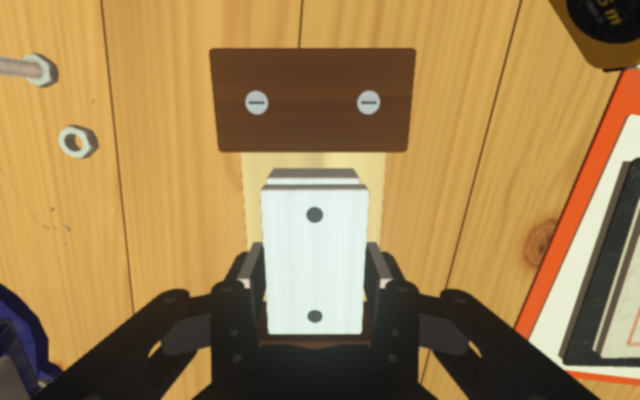

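>>> send_rows(series=[[-0.0013,0.005,-0.0003,0,0,0,0],[0,0.003,0,0,0,0,0],[0,0,0,0,0,0,0],[0,0,0,0,0,0,0],[0,0,0,0,0,0,0]])

```text
clock: 13.65
tool_pos: [0.5674, 0.0154, 0.0477]
eef_rot: [[0.991, 0.001, -0.136], [0.136, -0.0, 0.991], [0.001, -1.0, -0.0]]
ft_force: [0.5, 0.6, -0.1]
grip_width: 0.566
```

```bash
python3 - <<'E'
from h import *
s=sense();print(s["tool_pos"],s["ft_force"],off2(s))
E
```

```text
[0.5674 0.0154 0.0477] [ 0.4749  0.5746 -0.1294] [-0.0001  0.004   0.0012]
```

>>> send_rows(series=[[0,0.002,0.001,0,0,0,0],[0,0,0,0,0,0,0],[0,0,0,0,0,0,0],[0,0,0,0,0,0,0]])

```text
clock: 13.98
tool_pos: [0.5669, 0.0165, 0.0453]
eef_rot: [[0.991, -0.0, -0.136], [0.136, -0.0, 0.991], [-0.0, -1.0, -0.0]]
ft_force: [0.4, 0.2, -0.7]
grip_width: 0.567
```

```bash
python3 - <<'E'
from h import *
import pickle
s=sense();p,d=read_camera("wrist");cv2.imwrite("pics/w16.png",p);pickle.dump(s,open("pics/w16.pkl","wb"));print(s["tool_pos"],s["ft_force"],off2(s),off2(sense()))
E
```

```text
[0.5669 0.0165 0.0453] [ 0.4291  0.1575 -0.7192] [0.0002 0.0016 0.0001] [0.0002 0.0015 0.0002]
```

View pics/w16.png

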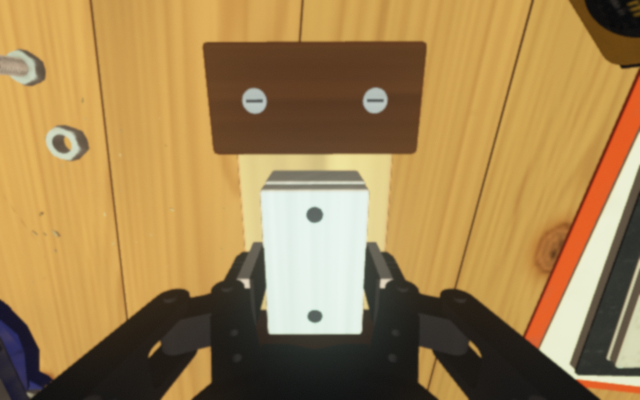

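Aligned in both axes (shoulder mid ≈314.5–315, packer 315). Down the last 1.5–2 mm and release.

>>> send_rows(series=[[0,0.0018,0,0,0,0,0],[0,0,0,0,0,0,0],[0,0,0,0,0,0,0],[0,0,0,0,0,0,0]])

```text
clock: 14.37
tool_pos: [0.5672, 0.0164, 0.0442]
eef_rot: [[0.991, 0.001, -0.136], [0.136, -0.0, 0.991], [0.001, -1.0, -0.0]]
ft_force: [-1.9, -0.0, 5.7]
grip_width: 0.57
```

```bash
python3 - <<'E'
from h import *
s=sense();print(s["tool_pos"],s["ft_force"],off2(s))
E
```

```text
[0.5672 0.0164 0.0442] [-1.8574 -0.0113  5.7096] [-0.0001  0.0005  0.0002]
```

Contact made. Release and rise.

>>> send_rows(series=[[0,0,0,0,0,0,65],[0,0,0,0,0,0,80],[0,0,0,0,0,0,100],[0,0,0,0,0,0,100],[0,-0.015,0,0,0,0,100]])

```text
clock: 14.78
tool_pos: [0.5647, 0.0167, 0.0558]
eef_rot: [[0.991, -0.005, -0.136], [0.136, 0.0, 0.991], [-0.005, -1.0, 0.001]]
ft_force: [-0.7, -0.3, 0.5]
grip_width: 1.003
```

>>> send_rows(series=[[0,-0.03,0,0,0,0,100],[0,-0.035,0,0,0,0,100],[0,-0.03,0,0,0,0,100],[0,0,0,0,0,0,100],[0,0,0,0,0,0,100]])

```text
clock: 15.2
tool_pos: [0.5686, 0.0163, 0.1556]
eef_rot: [[0.991, 0.005, -0.136], [0.136, -0.001, 0.991], [0.005, -1.0, -0.001]]
ft_force: [0.3, 0.6, -0.5]
grip_width: 0.999
```

```bash
python3 - <<'E'
from h import *
import pickle
s=sense();p,d=read_camera("wrist");cv2.imwrite("pics/w17.png",p);np.save("pics/w17.npy",d);pickle.dump(s,open("pics/w17.pkl","wb"));print(s["tool_pos"],s["ft_force"])
E
```

```text
[0.5686 0.0163 0.1556] [ 0.259   0.6186 -0.5402]
```

View pics/w17.png

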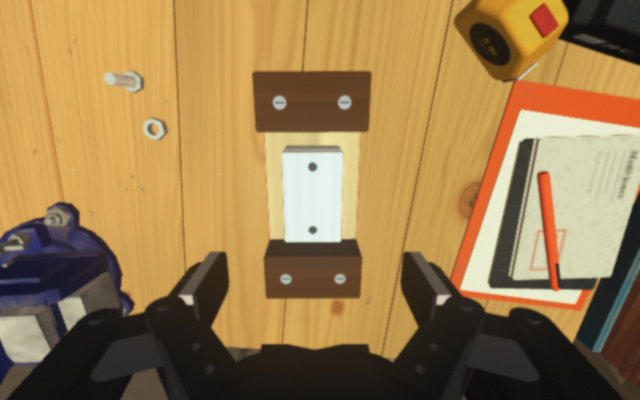

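```bash
python3 - <<'E'
from h import *
import pickle
s=pickle.load(open("pics/w17.pkl","rb"));d=np.load("pics/w17.npy")
Q=onplane("wrist",np.array([(279.3,102.5),(345,102.5),(286,279),(340.5,279)]),.058,s);e=Q[0]+Q[1]-Q[2]-Q[3];print(Q.mean(0),np.degrees(np.arctan2(e[1],e[0])))
P=onplane("wrist",np.array([(312.7,167),(312.7,230)]),.058,s);e=P[0]-P[1];print(P.mean(0),np.degrees(np.arctan2(e[1],e[0])),(P.mean(0)-Q.mean(0))@s["eef_rot"])
v,u=np.mgrid[0:400,0:640];Z=pts("wrist",np.c_[u.ravel(),v.ravel()],d.ravel(),s).reshape(400,640,3)[...,2]
for n,r in(("far sh",np.s_[78:96,265:360]),("near sh",np.s_[262:290,295:332]),("packer",np.s_[175:222,290:336])):print(n,np.median(Z[r]))
for a in np.s_[158:166,290:336],np.s_[232:239,290:336],np.s_[165:235,286:294],np.s_[165:235,332:340]:print(np.median(Z[a]),end=' ')
p,_=read_camera("side");cv2.imwrite("pics/s1.png",cv2.resize(p[110:260,220:420],None,fx=4,fy=4,interpolation=cv2.INTER_CUBIC))
E
```

```text
[0.5671 0.0165 0.058 ] 97.94050511324882
[0.5672 0.016  0.058 ] 97.5971546378167 [-0.0001  0.     -0.0006]
far sh 0.05846949736638184
near sh 0.058680566313005486
packer 0.058592240846791516
0.058558080532274265 0.05861384447319329 0.058615919138607725 0.05853210980790427
```

View pics/s1.png

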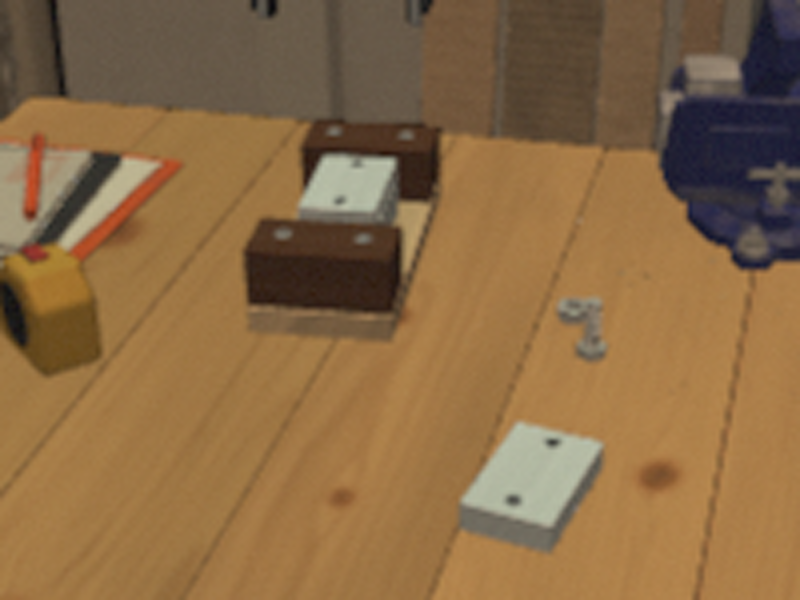

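```bash
python3 -c "
from station import *
print(job_done())"
```

```text
the job is handed in; nothing more can be done
None
```

I packed the recess with the 28 mm packer (c) on the floor and the 12 mm packer (a) on top of it, together the 40 mm depth. The 18 mm packer (b) was not touched. I handed the job in at about 15 s on the clock, with the gripper open and clear above the fixture.

- **Flush:** depth readings put the top face at 58.6 mm and the shoulders at 58.5 and 58.7 mm. The edges of the top packer agreed within 0.1 mm, so it lies flat.
- **Centred and square:** the top packer measured 0.1 mm off centre across the recess and 0.6 mm along it, and about 0.3° out of square. The bottom one, checked after its release, was within 0.4 mm. The camera calibration itself is only good to about 2 mm.
- **Forces:** contact readings stayed under about 8 N.

One thing disagreed: the arm settled up to about 8 mm away from the poses reported just after a move. At the first grasp this dragged packer c about 3 mm before it was lifted. I waited for the arm to settle and corrected from the wrist camera before each placement. No final check failed.

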